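# Close up a vial magazine

## Task

Five capped sample vials stand in a row in the lane of the vial magazine. With closed fingertips on the rearmost vial only, gently push the whole row along the lane as one train until the front vial rests against the end stop and all five touch, then push the keeper arm round by its upright pin until it is fully shut across the lane behind the last vial. Do not pinch or straddle anything between the fingers, lift or tip nothing, keep the keeper open until the row is home, and leave the loose things beside the magazine where they are.

Things in the scene. Friction and masses are not known exactly. Their poses are not given: they have to be found in the camera images.
- magazine: fixed aluminium U-shaped lane. Origin mid-length, on the worktop. x runs along the lane towards the end stop, y across it to the side of the keeper's hinge, z up. Slippery lane floor 10 mm above the worktop, 28 mm wide; walls 5 mm thick, tops 24 mm above the worktop (30 mm at the hinge and catch brackets outside them); open mouth at x = -172 mm. Stop block behind the stop face 50 mm high. Foot bars at x = -115 and +130 mm reach y = +-41 mm, 10 mm high
- stop_face (a point): the middle of the end stop's face, at lane floor height (magazine x = +135, y = 0, z = 10 mm); a vial at rest against it has its axis at magazine x = +122.5 mm, and the five touching have the last one's axis at x = +22.5 mm
- vial_a: front vial of the row, next to the stop: clear sample vial with a flat white cap, 25 mm diameter, 58 mm tall, upright, about 25 g; origin at the centre of its underside (its own x and y axes mean nothing)
- vial_b: second vial, like vial_a
- vial_c: middle vial, like vial_a
- vial_d: fourth vial, like vial_a
- vial_e: rearmost vial of the row (the one to push), like vial_a: push its glass low, just above the wall tops (fingertips about 30 mm above the worktop), at 40 mm/s or slower: a fast or high push tips it. Cap top at 68 mm. The row starts almost touching, 50 to 100 mm short of the stop; it slides with under 1 N
- keeper (a joint): angle of the keeper arm about its upright hinge, rad: 0 = shut (hard stop; arm square across the lane, 4 mm behind the last vial when the row is home), 1.57 = pointing back along the lane away from the stop, up to 2.7 = swung outwards beside it; starts at 1.9 to 2.5. Seen from above it shuts counter-clockwise. Stays where left; moves with about 1 N at the pin
- keeper_hinge (a point): on the hinge axis (magazine x = +2, y = +26 mm), at the arm's mid height, 38 mm above the worktop; hub 15 mm diameter, 48 mm high with its screw
- keeper_pin (a point): on the axis of the upright pin at the keeper arm's free end, 45 mm from the hinge axis, 64 mm above the worktop. The arm is 8 mm wide, 34 to 42 mm above the worktop; the pin stands on it up to 78 mm, 8 mm diameter below 64 mm, 11 mm above. Shut, it is at magazine x = +2, y = -19 mm, over the far wall; the catch lug in front of the arm tip is 43 mm high
- white_vial: bystander: spare vial with a white cap, 24 mm diameter, 43 mm tall, standing beside the lane; origin under its centre
- glass_stopper: bystander: frosted glass stopper, 29 mm wide, 43 mm tall; origin under its centre
- small_beaker: bystander: small glass beaker with tan powder, 49 mm diameter, 56 mm tall; origin under its centre
- rubber_cone: bystander: white cone-shaped stopper, 30 mm wide, 30 mm tall; origin under its centre

How it is judged:
On the way, in this order (a step that is already met when the one before it is completed fails the run):
1. the row is pushed home: all five vials standing together against the end stop, while the keeper is still open (x of vial_a in the frame of magazine above 0.119 m and x of vial_b in the frame of magazine above 0.0937 m and x of vial_c in the frame of magazine above 0.0684 m and x of vial_d in the frame of magazine above 0.0431 m and x of vial_e in the frame of magazine above 0.0178 m and y of vial_a in the frame of magazine between -0.004 and 0.004 m and angle between each of vial_a, vial_b, vial_c, vial_d, vial_e's own z axis and vertical below 0.1 rad and z of each of vial_a, vial_b, vial_c, vial_d, vial_e in the frame of magazine below 0.013 m and y of vial_b in the frame of magazine between -0.004 and 0.004 m and y of vial_c in the frame of magazine between -0.004 and 0.004 m and y of vial_d in the frame of magazine between -0.004 and 0.004 m and y of vial_e in the frame of magazine between -0.004 and 0.004 m and value of joint keeper above 1.3 rad), for 0.2 s.
2. the keeper is shut behind the last vial (value of joint keeper below 0.08 rad), for 0.2 s.
At the end, for the whole second after the job is handed in: All five vials stand upright in the lane at rest, the front one within 3.5 mm of the end stop and the gaps in the row adding up to no more than that (about 4.5 mm in all to the last vial), and the keeper is shut to within 0.08 rad (x of vial_a in the frame of magazine above 0.119 m and x of vial_b in the frame of magazine above 0.0937 m and x of vial_c in the frame of magazine above 0.0684 m and x of vial_d in the frame of magazine above 0.0431 m and x of vial_e in the frame of magazine above 0.0178 m and y of vial_a in the frame of magazine between -0.004 and 0.004 m and angle between each of vial_a, vial_b, vial_c, vial_d, vial_e's own z axis and vertical below 0.1 rad and z of each of vial_a, vial_b, vial_c, vial_d, vial_e in the frame of magazine below 0.013 m and y of vial_b in the frame of magazine between -0.004 and 0.004 m and y of vial_c in the frame of magazine between -0.004 and 0.004 m and y of vial_d in the frame of magazine between -0.004 and 0.004 m and y of vial_e in the frame of magazine between -0.004 and 0.004 m and value of joint keeper below 0.08 rad and linear speed of each of vial_a, vial_b, vial_c, vial_d, vial_e below 0.01 m/s); the robot touches nothing.
It fails at once if a vial of the row is lifted off the lane floor or tipped, or the fingers straddle the rearmost vial or the keeper pin as for a pinch ((horizontal distance between the grasp point and vial_e below 0.01 m and height (world z) of the grasp point below 0.075 m) or (horizontal distance between the grasp point and keeper_pin below 0.007 m and height (world z) of the grasp point below 0.085 m) or z of any of vial_a, vial_b, vial_c, vial_d, vial_e in the frame of magazine above 0.017 m or angle between any of vial_a, vial_b, vial_c, vial_d, vial_e's own z axis and vertical above 0.3 rad).
It fails at once if the fingers press on a vial other than the rearmost (contact force between the fingers and vial_a above 1 N or contact force between the fingers and vial_b above 1 N or contact force between the fingers and vial_c above 1 N or contact force between the fingers and vial_d above 1 N).
It fails at once if the rearmost vial is pushed with more than 35 N (contact force between the fingers and vial_e above 35 N).
It fails at once if the keeper is closed into the lane before the row is home (value of joint keeper below 1.2 rad and x of vial_e in the frame of magazine below 0.012 m).
It fails at once if a loose thing beside the magazine is moved or lifted (distance of any of white_vial, glass_stopper, small_beaker, rubber_cone from where it was at the start of the episode above 0.015 m).
It also fails if it takes over 51 s, if anything falls off the work surface, if the arm or the gripper's body presses on something with over 40 N, if the wrist force passes 120 N, or if a joint passes its speed limit or range.

## Robot

A 6-joint arm with a two-finger parallel gripper is mounted at the origin on a cart in front of the work surface, level with it; the furniture and walls round the work are solid. World frame = base frame: x ahead of the robot, y to its left, z up, the work surface at z = 0. Lengths are in m, angles in rad, forces in N, time in s.
With the tool pointing down it reaches from about 0.3 to 0.85 m from the base axis. Payload 4.2 kg.
Tool frame: the origin (TCP) lies at the very end of the fingers, on their centre line; the grasp point (between the pads) lies 19 mm behind it; z points along the fingers, y is the line along which they close (so a half turn about z gives the same grasp; the last joint's range is limited). The gripper opens to 91 mm and grips with 3 to 60 N. Pads are 32 mm wide; open, the fingers measure 118 mm over their backs; the gripper's body (76 mm by 178 mm) begins 60 mm behind the grasp point.
Start: joints at [1.092, 0.32, 1.565, -0, 1.257, -0.02], TCP at [0.255, 0.516, 0.214] pointing down, gripper open.
Joint ranges: [-3.11, 3.11], [-0.84, 2.01], [0.21, 2.61], [-1.34, 4.49], [0.05, 2.63], [-2.56, 2.56]. Speed limits (rad/s): [2.57, 2.57, 3.14, 3.14, 3.14, 3.14].

## Interface

Orientations are given as a unit quaternion [w, x, y, z].
In Python, from cell import arm gives the robot as it stands.
- The arm moves only by the tool move_arm, never from a script. Its argument "series" is a list of rows, each a list of 3 entries, a list of its own where there are three numbers: the closure, from 0 (fully open) to 1 (shut), then the shift along the tool's x, y, z scaled (see below), then the turn about the tool's z scaled (see below). In form: [[jaw, [dx, dy, dz], twist], ...]. A call has 1 to 12 rows; each row shifts and turns the commanded pose from where the row before left it, along the tool's axes as they then stand; what a row does not reach is not made up. The controller multiplies each number of a shift by 30 mm and each number of a turn by 0.12 rad. A row lasts 1/12 s, in which the tool goes at most 41.7 mm and 7.16 degrees, less where a joint would pass 70% of its speed; a pose out of reach is approached as far as the arm can. A call with a number of a shift or a turn outside -1 to 1 is refused whole. A call with a gripper value outside its range is refused whole. The fingers move at their own pace and stop on an object; "grip_force" is the grip in N (left out, the last holds). Time passes only in rows, so rows that do not move let the fingers close. It gives the time, the measured TCP pose, the force, the opening and the grip force at its end, in the units of the state.
- arm.state(): the state, without advancing time (a new reading comes with each control period).
- arm.camera(name): name is "scene" or "top"; returns the picture (480x640x3 uint8, red, green, blue); there is no depth.
- arm.camera_model(name): a dict with "mtx" (3x3 intrinsics, pixels), "k1" (the pictures are not rectified: a ray, as slopes to the right and down, at radius r is drawn at 1 + k1 r^2 times it, then the intrinsics apply), "R" (3x3) and "t" (3): a world point X has camera coordinates R X + t. Camera axes: x right, y down, z forward; pixel columns grow to the right and rows downward; lengths in m; the calibration is good to about 2 mm. A picture is of the moment at which its call begins. camera_model takes no time and is no camera call.
- arm.hand_in(): hands the job in; it is judged then, once.
The state is a dict: "time": time; "joint_pos": joint angles; "qd": joint speeds; "joint_torque": joint torques, N m; "ee_pos": TCP position; "tool_rot": TCP orientation; "force": force on the tool from outside, world axes, zero at the start; "wrist_torque": the same for the moment, N m; "gripper_width": finger opening in m; "finger_force": force on a finger pad.
Only numpy, scipy, OpenCV 4.12 (cv2) and the standard library are available. Lean on these libraries where they do the work, as an engineer would, in place of code of your own. Each camera call takes 0.05 s, during which the arm holds its last target. There are 200 camera calls.

## Working session

There is one attempt and no reset: what is moved stays moved. The work goes in short steps, Python scripts to look and compute and a tool call to move; the robot and the scene stay as the last step left them, time stands still between calls to the robot, and variables do not carry over. Pictures are saved under pics/ and viewed, at most 10 in all, crops included, and the job is handed in when it is done.

Besides the shell and the picture viewer there is one more tool, called in YAML: its name, and indented under it one key for each argument. move_arm: Moves the arm, as the interface text tells. Its arguments: {"type":"object","properties":{"series":{"type":"array","items":{"type":"array"}},"grip_force":{"type":"number"}},"required":["series"]}

```bash
mkdir -p pics; ls; python3 - <<'E'
from cell import arm
import cv2
for n in("scene","top"):
    cv2.imwrite(f"pics/{n}0.png",arm.camera(n)[:,:,::-1]); m=arm.camera_model(n); print(n,m)
print(arm.state())
E
```

```text
pics
scene {'mtx': array([[563.99628285,   0.        , 315.80089212],
       [  0.        , 563.99628285, 255.9387438 ],
       [  0.        ,   0.        ,   1.        ]]), 'k1': -0.15894644744242858, 'R': array([[ 0.71537679, -0.69849975,  0.01828002],
       [-0.52661773, -0.55616738, -0.64292427],
       [ 0.45924919,  0.45030651, -0.76571158]]), 't': array([-0.32705152,  0.40586081,  0.64470114])}
top {'mtx': array([[491.34888047,   0.        , 319.08930454],
       [  0.        , 491.34888047, 243.91431418],
       [  0.        ,   0.        ,   1.        ]]), 'k1': -0.06646264830667155, 'R': array([[-0.00295605, -0.99971296,  0.02377539],
       [-0.99934213,  0.00209388, -0.03620661],
       [ 0.03614644, -0.02386678, -0.99906147]]), 't': array([0.08491609, 0.54946482, 0.97125886])}
{'time': 0.1, 'joint_pos': array([ 1.09199780e+00,  3.20244204e-01,  1.56554886e+00,  2.55936417e-05,
        1.25737333e+00, -1.99994164e-02]), 'qd': array([-0.00107484, -0.00141364, -0.00208268, -0.0001565 , -0.00214985,
       -0.00130312]), 'joint_torque': array([ 9.29281741e-04, -4.13330805e+01, -2.32509077e+01,  7.27271684e-02,
        4.23216016e-02, -8.17585146e-05]), 'ee_pos': array([0.25444013, 0.51514979, 0.21319819]), 'tool_rot': array([-2.06009940e-04,  2.27396629e-01,  9.73801907e-01, -7.59519871e-04]), 'force': array([ 1.56396025, -0.8616265 ,  0.03358074]), 'wrist_torque': array([-0.01077929,  0.0135486 ,  0.05127256]), 'finger_force': 0.0, 'gripper_width': 0.09124233758524722}
```

View pics/top0.png

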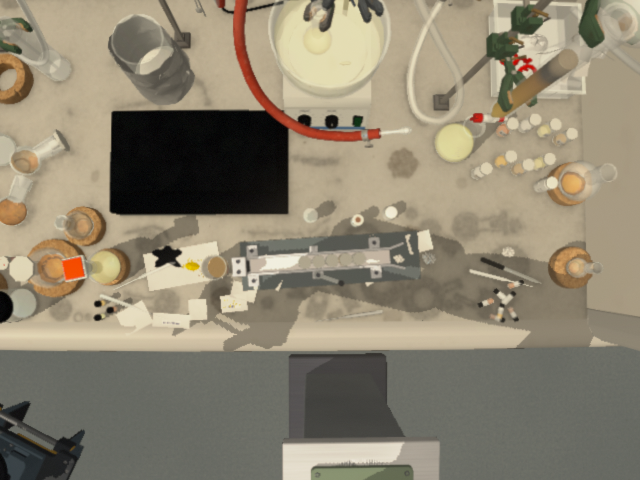

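View pics/scene0.png

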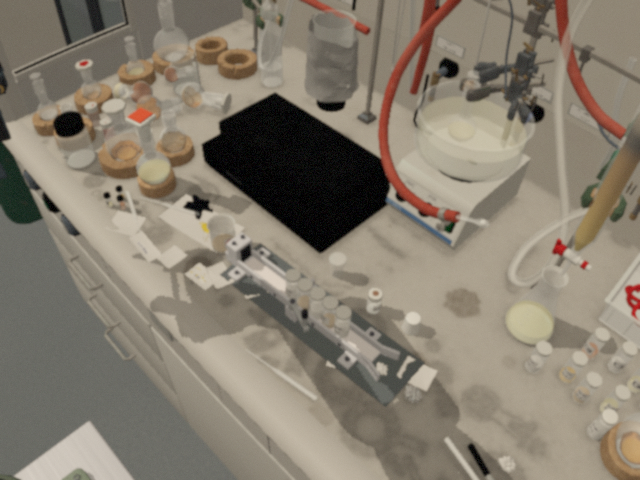

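The top view shows the lane running from about (240,266), the stop end, to (390,257), the mouth. The row is near (310–360,260) and the keeper near (335,280), on the robot side. I'll zoom both views.

```bash
python3 - <<'E'
import cv2
a=cv2.imread("pics/top0.png")[200:320,225:435]; a=cv2.resize(a,None,fx=3.8,fy=3.8,interpolation=cv2.INTER_CUBIC)
cv2.imwrite("pics/topc.png",cv2.convertScaleAbs(a,alpha=1.0))
a=cv2.imread("pics/scene0.png")[215:405,210:450]; cv2.imwrite("pics/scenec.png",cv2.resize(a,None,fx=3.1,fy=3.1,interpolation=cv2.INTER_CUBIC))
E
```

```text
(no output)
```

View pics/topc.png

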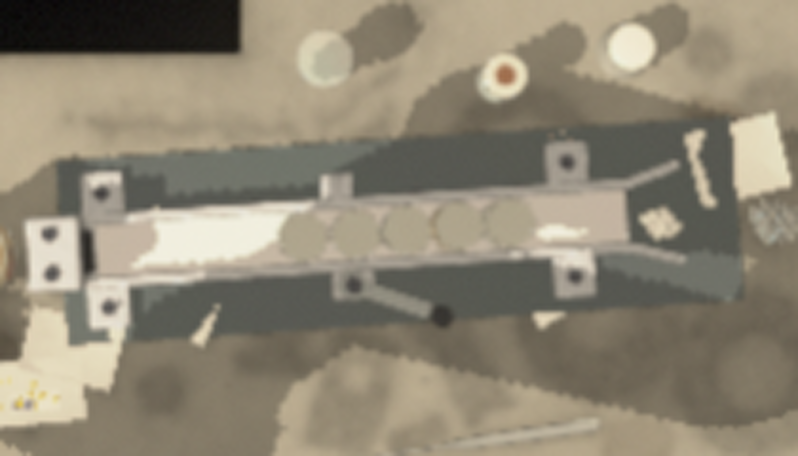

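View pics/scenec.png

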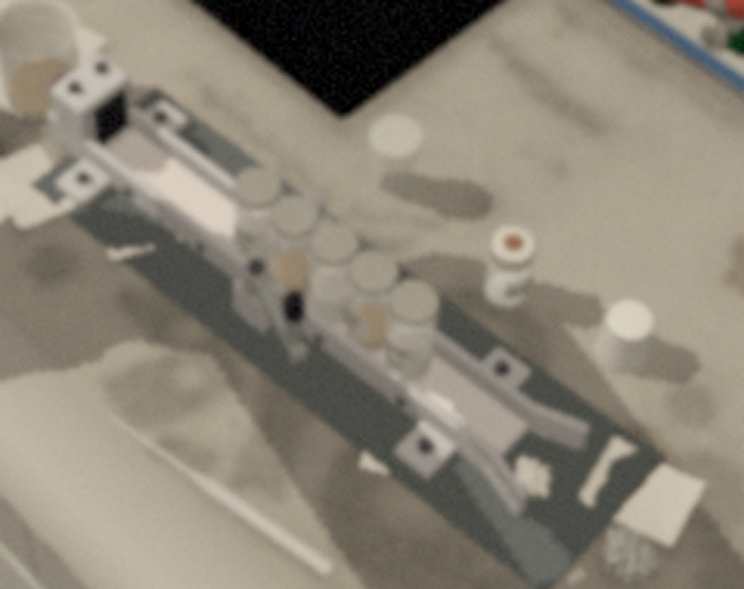

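The crops show the foot-bar bolts at (101,193), (109,307), (567,162) and (575,277). The caps run from (303,237) to (510,221), the hinge screw is at (353,285) and the pin top at (441,315). In the scene crop, cap e is at (414,301), the pin top at (293,297) and the hinge screw at (257,266).

```bash
cat > h.py <<'E'
import numpy as np, cv2
from cell import arm
def ray(n,uv):
    m=arm.camera_model(n);k=m["k1"]
    d=np.array([k,0,0,0,0.])
    p=cv2.undistortPoints(np.array([[uv]],float),m["mtx"],d)[0,0]
    return -m["R"].T@m["t"], m["R"].T@np.array([p[0],p[1],1])
def onz(n,uv,z):
    c,d=ray(n,uv); return c+d*(z-c[2])/d[2]
def two(u1,u2):
    (a,b),(c,d)=ray("top",u1),ray("scene",u2)
    s=np.linalg.lstsq(np.c_[b,-d],c-a,rcond=None)[0]; p,q=a+b*s[0],c+d*s[1]
    return (p+q)/2,np.linalg.norm(p-q)
T=lambda u,v:(225+(u+.5)/3.8-.5,200+(v+.5)/3.8-.5)
S=lambda u,v:(210+(u+.5)/3.1-.5,215+(v+.5)/3.1-.5)
E
python3 - <<'E'
from h import *
np.set_printoptions(precision=4,suppress=True)
b=[onz("top",T(*p),.012) for p in((101,193),(109,307),(567,162),(575,277))]
f=(b[0]+b[1])/2; r=(b[2]+b[3])/2
print("front,rear",f,r,np.linalg.norm(f-r), np.linalg.norm(b[0]-b[1]))
ex=(f-r)[:2];ex/=np.linalg.norm(ex);ey=np.array([-ex[1],ex[0]])
o=((f-ex.tolist().__len__()*0)[:2]*1-ex*.130+r[:2]+ex*.115)/2
print("o",o,"ex",ex,"yaw",np.arctan2(ex[1],ex[0]))
L=lambda p:np.array([(p[:2]-o)@ex,(p[:2]-o)@ey])
for n,p,z in(("a",(303,237),.068),("b",(354,231),.068),("c",(407,226),.068),("d",(458,222),.068),("e",(510,221),.068),("hinge",(353,285),.048),("pin",(441,315),.078),("stoptop",(83,253),.05)):
    w=onz("top",T(*p),z); print(n,w,L(w))
for n,p,q in(("e",(510,221),(414,301)),("a",(303,237),(258,186)),("pin",(441,315),(293,297)),("hinge",(353,285),(257,266))):
    w,g=two(T(*p),S(*q)); print(n,w,g,L(w))
for n,p,z in (("w1",(325,57),.043),("w2",(505,75),.043),("w3",(632,46),.03)): w=onz("top",T(*p),z);print(n,w,L(w))
E
```

```text
front,rear [0.5072 0.2162 0.012 ] [ 0.5225 -0.0276  0.012 ] 0.24431536831435635 0.059579768955713625
o [0.5153 0.0868] ex [-0.0624  0.9981] yaw 1.6332358250577328
a [0.5137 0.1126 0.068 ] [ 0.0258 -0.    ]
b [0.5166 0.0875 0.068 ] [ 0.0006 -0.0013]
c [0.519  0.0613 0.068 ] [-0.0257 -0.0021]
d [0.5209 0.0361 0.068 ] [-0.0509 -0.0024]
e [0.5213 0.0104 0.068 ] [-0.0767 -0.0012]
hinge [0.4895 0.0876 0.048 ] [0.0024 0.0257]
pin [0.4755 0.0454 0.078 ] [-0.0389  0.0423]
stoptop [0.506 0.223 0.05 ] [0.1365 0.0008]
e [0.5216 0.0099 0.0662] 0.0008051956112877747 [-0.0772 -0.0015]
a [0.5142 0.1122 0.0676] 0.0011949015802307378 [ 0.0254 -0.0005]
pin [0.4756 0.0454 0.0784] 0.00013668273434615347 [-0.0389  0.0422]
hinge [0.4899 0.0872 0.0472] 0.0011995389905831977 [0.002  0.0253]
w1 [0.605  0.1014 0.043 ] [ 0.009  -0.0904]
w2 [0.5958 0.0099 0.043 ] [-0.0818 -0.0755]
w3 [ 0.612  -0.0575  0.03  ] [-0.1501 -0.0874]
```

Two-view heights and lane coordinates agree with the given sizes (hinge at +2, +25.5; stop at +136.5; e at -77; keeper about 1.95). First I'll turn the tool so its x lies along the lane, and close the fingers.

move_arm:
  series:
    - [1,[0,0,0],1]
    - [1,[0,0,0],1]
    - [1,[0,0,0],1]
    - [1,[0,0,0],1]
    - [1,[0,0,0],1]
    - [1,[0,0,0],1]
    - [1,[0,0,0],1]
    - [1,[0,0,0],1]
    - [1,[0,0,0],0.75]
    - [1,[0,0,0],0]
  grip_force: 10

```text
time: 0.93
ee_pos: [0.2545, 0.5153, 0.2135]
tool_rot: [0.0, 0.685, 0.728, -0.0]
force: [-0.1, 0.7, 0.4]
gripper_width: 0.0276
finger_force: 0.0
```

```bash
cat >> h.py <<'E'
from scipy.spatial.transform import Rotation as Ro
o=np.array([.5153,.0868]);ex=np.array([-.0624,.9981]);ey=np.array([-ex[1],ex[0]])
def st():
    s=arm.state(); q=s["tool_rot"]; R=Ro.from_quat([q[1],q[2],q[3],q[0]]).as_matrix(); p=s["ee_pos"]
    print("t",round(s["time"],2),"p",p.round(4),"lane",((p[:2]-o)@ex).round(4),((p[:2]-o)@ey).round(4),"yaw",np.arctan2(R[1,0],R[0,0]).round(4),"tz",R[:,2].round(4),"F",s["force"].round(1),"w",s["gripper_width"].round(4))
    return p,R
def go(lx,ly,z):
    p,R=st(); w=np.r_[o+ex*lx+ey*ly,z]; print("need units",(R.T@(w-p)/.03).round(2))
E
python3 -c "from h import *;go(-.120,-.001,.213)"
```

```text
Traceback (most recent call last):
  File "h.py", line 23, in go
    p,R=st(); w=np.r_[o+ex*lx+ey*ly,z]; print("need units",(R.T@(w-p)/.03).round(2))
        ~~^^
  File "h.py", line 20, in st
    print("t",round(s["time"],2),"p",p.round(4),"lane",((p[:2]-o)@ex).round(4),((p[:2]-o)@ey).round(4),"yaw",np.arctan2(R[1,0],R[0,0]).round(4),"tz",R[:,2].round(4),"F",s["force"].round(1),"w",s["gripper_width"].round(4))
                                                                                                                                                                                                 ^^^^^^^^^^^^^^^^^^^^^^^^
AttributeError: 'float' object has no attribute 'round'
```

```bash
sed -i 's/s\["gripper_width"\].round(4)/round(float(s["gripper_width"]),4)/' h.py; python3 -c "from h import *;go(-.120,-.001,.213)"
```

```text
t 0.93 p [0.2545 0.5153 0.2135] lane 0.444 0.2335 yaw 1.6314 tz [-4.e-04 -8.e-04 -1.e+00] F [-0.1  0.7  0.4] w 0.0276
need units [-18.78   7.85   0.03]
```

move_arm:
  series:
    - [1,[-0.94,0.39,0],0]
    - [1,[-0.94,0.39,0],0]
    - [1,[-0.94,0.39,0],0]
    - [1,[-0.94,0.39,0],0]
    - [1,[-0.94,0.39,0],0]
    - [1,[-0.94,0.39,0],0]
    - [1,[-0.94,0.39,0],0]
    - [1,[-0.94,0.39,0],0]
    - [1,[-0.94,0.39,0],0]
    - [1,[-0.94,0.39,0],0]

```text
time: 1.77
ee_pos: [0.3891, 0.2399, 0.2139]
tool_rot: [-0.0, 0.684, 0.73, -0.0]
force: [0.7, -0.3, -0.6]
gripper_width: 0.0005
finger_force: 0.0
```

move_arm:
  series:
    - [1,[-0.94,0.39,0],0]
    - [1,[-0.94,0.39,0],0]
    - [1,[-0.94,0.39,0],0]
    - [1,[-0.94,0.39,0],0]
    - [1,[-0.94,0.39,0],0]
    - [1,[-0.94,0.39,0],0]
    - [1,[-0.94,0.39,0],0]
    - [1,[-0.94,0.39,0],0]
    - [1,[-0.94,0.39,0],0]
    - [1,[-0.94,0.39,0],0]
    - [1,[0,0,0],0]
    - [1,[0,0,0],0]

```text
time: 2.77
ee_pos: [0.5233, -0.034, 0.2134]
tool_rot: [-0.001, 0.685, 0.728, -0.0]
force: [0.5, 0.4, 0.5]
gripper_width: 0.0003
finger_force: 0.0
```

```bash
python3 -c "from h import *;go(-.120,-.001,.08)"
```

```text
t 2.77 p [ 0.5233 -0.034   0.2134] lane -0.121 -0.0004 yaw 1.632 tz [-1.1e-03  5.0e-04 -1.0e+00] F [0.5 0.4 0.5] w 0.0003
need units [0.03 0.02 4.45]
```

move_arm:
  series:
    - [1,[0,0,0.8],0]
    - [1,[0,0,0.8],0]
    - [1,[0,0,0.8],0]
    - [1,[0,0,0.8],0]
    - [1,[0,0,0.8],0]
    - [1,[0,0,0.6],0]
    - [1,[0,0,0.5],0]
    - [1,[0,0,0.4],0]
    - [1,[0,0,0.3],0]
    - [1,[0,0,0.1],0]
    - [1,[0,0,0],0]
    - [1,[0,0,0],0]

```text
time: 3.77
ee_pos: [0.5234, -0.0325, 0.0374]
tool_rot: [0.0, 0.685, 0.729, 0.0]
force: [0.4, -0.1, 0.3]
gripper_width: 0.0007
finger_force: 0.0
```

```bash
python3 - <<'E'
from h import *
go(-.110,-.001,.030)
a=cv2.resize(arm.camera("scene")[215:405,210:450,::-1],None,fx=2,fy=2,interpolation=cv2.INTER_CUBIC)
b=cv2.resize(arm.camera("top")[200:320,225:435,::-1],None,fx=2,fy=2,interpolation=cv2.INTER_CUBIC)
c=np.zeros((620,480,3),np.uint8);c[:380]=a;c[380:,:420]=b;cv2.imwrite("pics/p1.png",c[:600])
E
```

```text
t 3.77 p [ 0.5234 -0.0325  0.0374] lane -0.1196 -0.0007 yaw 1.6337 tz [ 8.e-04  1.e-04 -1.e+00] F [ 0.4 -0.1  0.3] w 0.0007
need units [0.32 0.01 0.25]
```

View pics/p1.png

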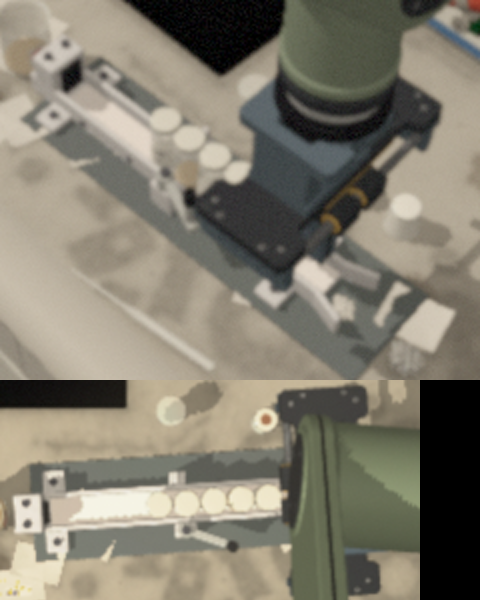

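Row intact with the gripper behind vial e (its cap at about (268,497) in the lower view), aligned with the lane. I'll lower to 30 mm and push slowly.

move_arm:
  series:
    - [1,[0,0,0.12],0]
    - [1,[0,0,0.11],0]
    - [1,[0.08,0,0],0]
    - [1,[0.08,0,0],0]
    - [1,[0.08,0,0],0]
    - [1,[0.08,0,0],0]
    - [1,[0.08,0,0],0]
    - [1,[0.08,0,0],0]
    - [1,[0.08,0,0],0]
    - [1,[0.08,0,0],0]
    - [1,[0.08,0,0],0]
    - [1,[0.08,0,0],0]

```text
time: 4.87
ee_pos: [0.5217, -0.0087, 0.0301]
tool_rot: [0.0, 0.685, 0.729, 0.0]
force: [0.1, -0.8, -0.1]
gripper_width: 0.0005
finger_force: 0.2
```

```bash
python3 - <<'E'
from h import *
go(-.006,-.001,.030)
b=cv2.resize(arm.camera("top")[200:320,225:435,::-1],None,fx=3.8,fy=3.8,interpolation=cv2.INTER_CUBIC)
cv2.imwrite("pics/p2.png",b)
E
```

```text
t 4.87 p [ 0.5217 -0.0087  0.0301] lane -0.0957 -0.0004 yaw 1.6328 tz [ 2.e-04  0.e+00 -1.e+00] F [ 0.1 -0.8 -0.1] w 0.0005
need units [2.99 0.02 0.  ]
```

View pics/p2.png

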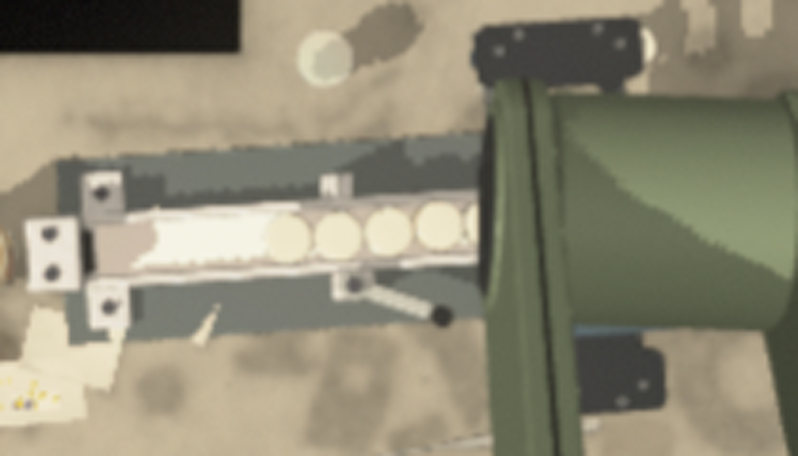

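The train is moving: cap a is now at (288,240), about 7.5 mm further on, with all vials upright. I'll continue.

move_arm:
  series:
    - [1,[0.09,0,0],0]
    - [1,[0.09,0,0],0]
    - [1,[0.09,0,0],0]
    - [1,[0.09,0,0],0]
    - [1,[0.09,0,0],0]
    - [1,[0.09,0,0],0]
    - [1,[0.09,0,0],0]
    - [1,[0.09,0,0],0]
    - [1,[0.09,0,0],0]
    - [1,[0.09,0,0],0]
    - [1,[0.09,0,0],0]
    - [1,[0.09,0,0],0]

```text
time: 5.92
ee_pos: [0.5196, 0.0237, 0.0301]
tool_rot: [-0.0, 0.685, 0.729, 0.0]
force: [0.2, -0.2, 0.7]
gripper_width: 0.0003
finger_force: 0.2
```

move_arm:
  series:
    - [1,[0.09,0,0],0]
    - [1,[0.09,0,0],0]
    - [1,[0.09,0,0],0]
    - [1,[0.09,0,0],0]
    - [1,[0.09,0,0],0]
    - [1,[0.09,0,0],0]
    - [1,[0.09,0,0],0]
    - [1,[0.09,0,0],0]
    - [1,[0.09,0,0],0]
    - [1,[0.09,0,0],0]
    - [1,[0.08,0,0],0]
    - [1,[0.08,0,0],0]

```text
time: 6.92
ee_pos: [0.5177, 0.0554, 0.03]
tool_rot: [-0.0, 0.685, 0.729, 0.0]
force: [0.8, 0.4, 0.2]
gripper_width: 0.0003
finger_force: 0.2
```

```bash
python3 - <<'E'
from h import *
go(-.006,-.001,.030)
b=cv2.resize(arm.camera("top")[200:320,225:435,::-1],None,fx=3.8,fy=3.8,interpolation=cv2.INTER_CUBIC)
cv2.imwrite("pics/p3.png",b)
E
```

```text
t 6.92 p [0.5177 0.0554 0.03  ] lane -0.0315 -0.0004 yaw 1.6328 tz [-0.e+00  1.e-04 -1.e+00] F [0.8 0.4 0.2] w 0.0003
need units [0.85 0.02 0.  ]
```

View pics/p3.png

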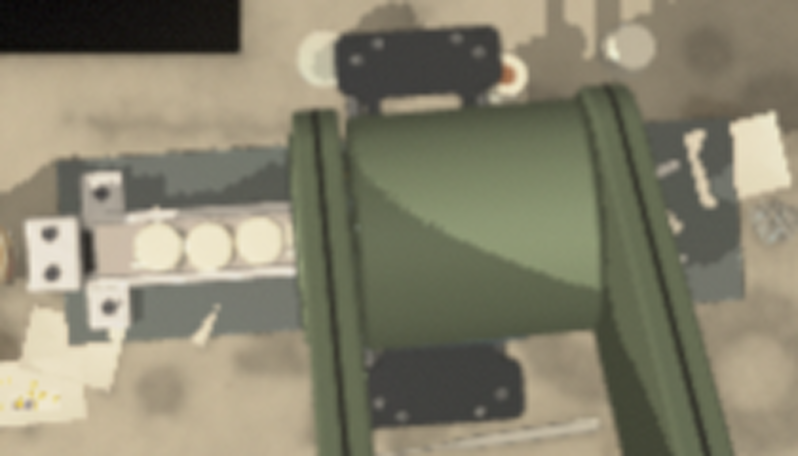

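Cap a is at (158,247), about 25 mm short of home. I'll slow down for contact.

move_arm:
  series:
    - [1,[0.08,0,0],0]
    - [1,[0.08,0,0],0]
    - [1,[0.08,0,0],0]
    - [1,[0.08,0,0],0]
    - [1,[0.08,0,0],0]
    - [1,[0.07,0,0],0]
    - [1,[0.06,0,0],0]
    - [1,[0.05,0,0],0]
    - [1,[0.05,0,0],0]
    - [1,[0.05,0,0],0]
    - [1,[0.04,0,0],0]
    - [1,[0.03,0,0],0]

```text
time: 7.97
ee_pos: [0.5163, 0.0778, 0.03]
tool_rot: [-0.0, 0.685, 0.729, 0.0]
force: [-0.3, 0.3, -0.8]
gripper_width: 0.0006
finger_force: 0.2
```

move_arm:
  series:
    - [1,[0.03,0,0],0]
    - [1,[0.03,0,0],0]
    - [1,[0.02,0,0],0]
    - [1,[0,0,0],0]
    - [1,[0,0,0],0]

```text
time: 8.38
ee_pos: [0.5162, 0.0801, 0.0301]
tool_rot: [-0.0, 0.685, 0.729, 0.0]
force: [-0.1, -0.4, -0.5]
gripper_width: 0.0008
finger_force: 0.0
```

```bash
python3 - <<'E'
from h import *
go(-.006,-.001,.030)
cv2.imwrite("pics/raw4.png",arm.camera("top")[:,:,::-1])
g=cv2.cvtColor(cv2.imread("pics/raw4.png"),6)
b=g[215:305,225:340]; cv2.imwrite("pics/p4.png",cv2.resize(b,None,fx=5,fy=5,interpolation=cv2.INTER_CUBIC))
E
```

```text
t 8.38 p [0.5162 0.0801 0.0301] lane -0.0067 -0.0005 yaw 1.6327 tz [ 1.e-04  2.e-04 -1.e+00] F [-0.1 -0.4 -0.5] w 0.0008
need units [0.02 0.02 0.  ]
```

View pics/p4.png

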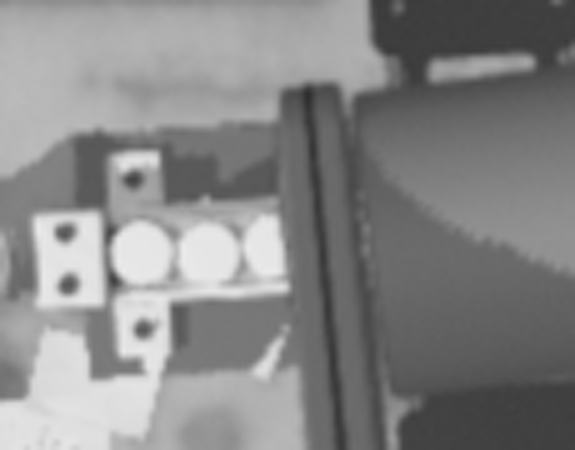

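Cap a (141,252) is almost at the stop edge (104). I'll creep in until a force appears.

move_arm:
  series:
    - [1,[0.03,0,0],0]
    - [1,[0.03,0,0],0]
    - [1,[0,0,0],0]
    - [1,[0,0,0],0]

```text
time: 8.77
ee_pos: [0.5161, 0.0811, 0.0301]
tool_rot: [0.0, 0.685, 0.729, -0.0]
force: [0.0, -4.9, 0.6]
gripper_width: 0.0005
finger_force: 2.4
```

move_arm:
  series:
    - [1,[0.02,0,0],0]
    - [1,[0.02,0,0],0]
    - [1,[0,0,0],0]
    - [1,[0,0,0],0]

```text
time: 9.1
ee_pos: [0.5161, 0.0813, 0.0301]
tool_rot: [0.001, 0.684, 0.729, -0.001]
force: [0.7, -9.4, 1.7]
gripper_width: 0.0003
finger_force: 4.1
```

Row is home: 9 N against the stop, with the TCP at lane x ≈ -5.5 where expected. I'll back off slowly, lift, and go to the keeper pin's outer side.

move_arm:
  series:
    - [1,[-0.03,0,0],0]
    - [1,[-0.04,0,0],0]
    - [1,[-0.1,0,0],0]
    - [1,[-0.3,0,0],0]
    - [1,[-0.4,0,0],0]
    - [1,[0,0,-0.6],0]
    - [1,[0,0,-0.9],0]
    - [1,[0,0,-0.9],0]
    - [1,[0,0,-0.9],0]
    - [1,[0,0,0],0]
    - [1,[0,0,0],0]

```text
time: 10.02
ee_pos: [0.5186, 0.0564, 0.1305]
tool_rot: [0.001, 0.685, 0.728, 0.001]
force: [-0.3, -0.5, -1.4]
gripper_width: 0.0003
finger_force: 0.0
```

```bash
python3 -c "from h import *;go(-.047,.073,.13)"
```

```text
t 10.02 p [0.5186 0.0564 0.1305] lane -0.0305 -0.0014 yaw 1.6322 tz [ 3.7e-03  6.0e-04 -1.0e+00] F [-0.3 -0.5 -1.4] w 0.0003
need units [-0.55 -2.48  0.01]
```

move_arm:
  series:
    - [1,[-0.15,-0.7,0],0]
    - [1,[-0.2,-0.9,0],0]
    - [1,[-0.2,-0.88,0],0]
    - [1,[0,0,0],0]
    - [1,[0,0,0.4],0]
    - [1,[0,0,0.6],0]
    - [1,[0,0,0.6],0]
    - [1,[0,0,0.5],0]
    - [1,[0,0,0.3],0]
    - [1,[0,0,0.2],0]
    - [1,[0,0,0],0]
    - [1,[0,0,0],0]

```text
time: 11.02
ee_pos: [0.4445, 0.0358, 0.0509]
tool_rot: [-0.0, 0.685, 0.729, -0.0]
force: [0.5, 0.1, 1.0]
gripper_width: 0.0001
finger_force: 0.0
```

```bash
python3 - <<'E'
from h import *
go(-.047,.066,.052)
a=cv2.resize(arm.camera("scene")[215:405,210:450,::-1],None,fx=2,fy=2,interpolation=cv2.INTER_CUBIC)
b=cv2.resize(arm.camera("top")[210:310,225:435,::-1],None,fx=2,fy=2,interpolation=cv2.INTER_CUBIC)
c=np.zeros((580,480,3),np.uint8);c[:380]=a;c[380:,:420]=b;cv2.imwrite("pics/p5.png",c)
E
```

```text
t 11.02 p [0.4445 0.0358 0.0509] lane -0.0464 0.0739 yaw 1.6327 tz [-4.e-04  1.e-04 -1.e+00] F [0.5 0.1 1. ] w 0.0001
need units [-0.02  0.26 -0.04]
```

View pics/p5.png

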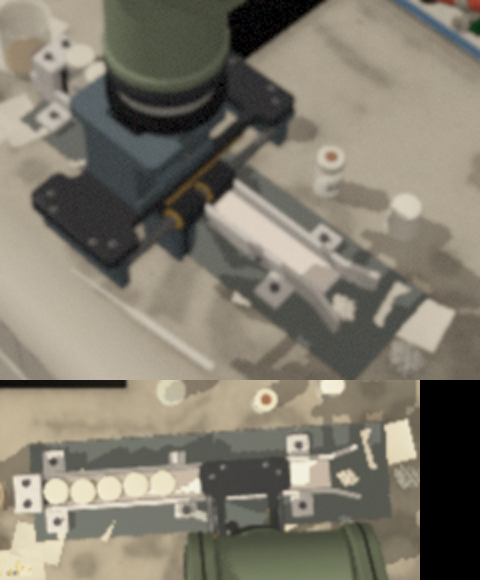

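All five caps touch at the stop (56…163 along y≈488), bystanders unmoved, and the finger is outside the pin. I'll push the pin across the lane (tool +y).

move_arm:
  series:
    - [1,[0,0.13,0],0]
    - [1,[0,0.13,0],0]
    - [1,[0,0.13,0],0]
    - [1,[0,0.13,0],0]
    - [1,[0,0.13,0],0]
    - [1,[0,0.13,0],0]
    - [1,[0,0.13,0],0]
    - [1,[0,0.13,0],0]
    - [1,[0,0.13,0],0]
    - [1,[0,0.13,0],0]
    - [1,[0,0.13,0],0]
    - [1,[0,0.13,0],0]

```text
time: 12.12
ee_pos: [0.4914, 0.039, 0.051]
tool_rot: [-0.0, 0.685, 0.729, 0.0]
force: [-1.3, 1.6, -0.1]
gripper_width: 0.0008
finger_force: 0.6
```

move_arm:
  series:
    - [1,[0,0.13,0],0]
    - [1,[0,0.13,0],0]
    - [1,[0,0.1,0],0]
    - [1,[0,0,0],0]
    - [1,[0,0,0],0]

```text
time: 12.53
ee_pos: [0.5025, 0.0394, 0.0511]
tool_rot: [0.0, 0.685, 0.729, 0.0]
force: [0.5, 0.2, 0.1]
gripper_width: 0.0003
finger_force: 0.0
```

```bash
python3 - <<'E'
from h import *
go(-.066,.022,.052)
a=cv2.resize(arm.camera("scene")[215:405,210:450,::-1],None,fx=2,fy=2,interpolation=cv2.INTER_CUBIC)
b=cv2.resize(arm.camera("top")[210:310,225:435,::-1],None,fx=2,fy=2,interpolation=cv2.INTER_CUBIC)
c=np.zeros((580,480,3),np.uint8);c[:380]=a;c[380:,:420]=b;cv2.imwrite("pics/p6.png",c)
E
```

```text
t 12.53 p [0.5025 0.0394 0.0511] lane -0.0465 0.0158 yaw 1.6329 tz [ 1.2e-03 -1.0e-04 -1.0e+00] F [0.5 0.2 0.1] w 0.0003
need units [-0.65 -0.21 -0.03]
```

View pics/p6.png

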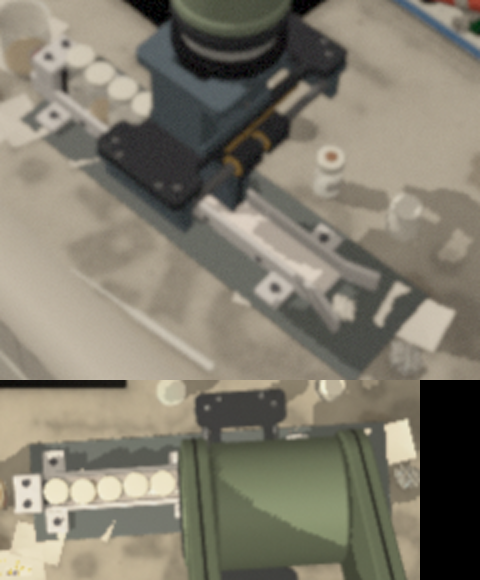

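The row is still home; the pin has been swept across (contact force seen, then released). I'll step round behind the pin and begin the +x push.

move_arm:
  series:
    - [1,[0,-0.2,0],0]
    - [1,[-0.4,0,0],0]
    - [1,[-0.4,0,0],0]
    - [1,[0,0,0],0]
    - [1,[0,0.4,0],0]
    - [1,[0,0.6,0],0]
    - [1,[0,0,0],0]
    - [1,[0.13,0,0],0]
    - [1,[0.13,0,0],0]
    - [1,[0.13,0,0],0]
    - [1,[0.13,0,0],0]
    - [1,[0.13,0,0],0]

```text
time: 13.63
ee_pos: [0.5285, 0.0351, 0.0515]
tool_rot: [0.004, 0.684, 0.73, 0.001]
force: [7.9, -10.4, -3.7]
gripper_width: 0.0003
finger_force: 5.9
```

```bash
python3 -c "from h import *;go(-.0195,-.016,.051)"
```

```text
t 13.63 p [0.5285 0.0351 0.0515] lane -0.0524 -0.0099 yaw 1.6355 tz [ 0.0066 -0.0037 -1.    ] F [  7.9 -10.4  -3.7] w 0.0003
need units [1.1  0.21 0.01]
```

The contact direction (lane -10.9, -7.2) shows the pin on the finger's corner, so the fingers are narrower than assumed. I'll back off, shift 11 mm toward the hinge and push again.

move_arm:
  series:
    - [1,[-0.3,0,0],0]
    - [1,[0,0,0],0]
    - [1,[0,-0.4,0],0]
    - [1,[0,0,0],0]
    - [1,[0.1,0,0],0]
    - [1,[0.1,0,0],0]
    - [1,[0.1,0,0],0]
    - [1,[0.08,0,0],0]

```text
time: 14.3
ee_pos: [0.5162, 0.0379, 0.0515]
tool_rot: [0.002, 0.685, 0.729, 0.001]
force: [3.5, -3.8, -0.5]
gripper_width: 0.0004
finger_force: 1.9
```

```bash
python3 -c "from h import *;go(-.0195,-.016,.051)"
```

```text
t 14.3 p [0.5162 0.0379 0.0515] lane -0.0489 0.0022 yaw 1.6337 tz [ 0.0045 -0.0012 -1.    ] F [ 3.5 -3.8 -0.5] w 0.0004
need units [0.98 0.61 0.02]
```

A similar force angle on the flat face means friction from the pin sliding along the finger. I'll follow the pin's arc instead.

move_arm:
  series:
    - [1,[0,0.08,0],0]
    - [1,[0.04,0.06,0],0]
    - [1,[0.08,0.07,0],0]
    - [1,[0.08,0.06,0],0]
    - [1,[0.08,0.05,0],0]

```text
time: 14.72
ee_pos: [0.5232, 0.0474, 0.051]
tool_rot: [-0.0, 0.685, 0.729, -0.0]
force: [0.1, -0.8, -0.1]
gripper_width: 0.0001
finger_force: 0.4
```

```bash
python3 -c "from h import *;go(-.0195,-.016,.051)"
```

```text
t 14.72 p [0.5232 0.0474 0.051 ] lane -0.0398 -0.0054 yaw 1.6328 tz [-2.e-04  1.e-04 -1.e+00] F [ 0.1 -0.8 -0.1] w 0.0001
need units [ 0.68  0.35 -0.  ]
```

Light force and a 9 mm advance. Continuing the arc.

move_arm:
  series:
    - [1,[0.08,0.05,0],0]
    - [1,[0.08,0.04,0],0]
    - [1,[0.08,0.04,0],0]
    - [1,[0.08,0.03,0],0]
    - [1,[0.08,0.03,0],0]
    - [1,[0.08,0.02,0],0]

```text
time: 15.22
ee_pos: [0.5283, 0.0621, 0.051]
tool_rot: [-0.0, 0.685, 0.729, -0.0]
force: [-1.1, -0.9, -0.0]
gripper_width: 0.0005
finger_force: 0.4
```

move_arm:
  series:
    - [1,[0.06,0.02,0],0]
    - [1,[0.06,0.02,0],0]
    - [1,[0.04,0.01,0],0]
    - [1,[0,0,0],0]

```text
time: 15.55
ee_pos: [0.5297, 0.0671, 0.0511]
tool_rot: [0.0, 0.685, 0.729, 0.0]
force: [-0.6, -0.5, 0.4]
gripper_width: 0.0005
finger_force: 0.0
```

```bash
python3 -c "from h import *;go(-.0195,-.016,.051)"
```

```text
t 15.55 p [0.5297 0.0671 0.0511] lane -0.0206 -0.0132 yaw 1.633 tz [ 3.e-04  3.e-04 -1.e+00] F [-0.6 -0.5  0.4] w 0.0005
need units [0.04 0.09 0.  ]
```

move_arm:
  series:
    - [1,[0.03,0.03,0],0]
    - [1,[0.03,0,0],0]
    - [1,[0,0,0],0]
    - [1,[0,0,0],0]

```text
time: 15.88
ee_pos: [0.53, 0.0675, 0.0511]
tool_rot: [0.0, 0.685, 0.729, -0.001]
force: [-1.2, -4.8, 1.1]
gripper_width: 0.0001
finger_force: 2.5
```

move_arm:
  series:
    - [1,[0.03,0,0],0]
    - [1,[0.02,0,0],0]
    - [1,[0,0,0],0]
    - [1,[0,0,0],0]

```text
time: 16.22
ee_pos: [0.53, 0.0677, 0.0511]
tool_rot: [0.001, 0.684, 0.729, -0.002]
force: [-0.6, -10.7, 0.7]
gripper_width: 0.0008
finger_force: 4.8
```

Hard stop reached at the expected position (TCP lane x ≈ -20). I'll retreat, lift, move clear and check.

move_arm:
  series:
    - [1,[-0.05,0,0],0]
    - [1,[-0.3,0,0],0]
    - [1,[-0.5,0,0],0]
    - [1,[0,0,-0.5],0]
    - [1,[0,0,-0.9],0]
    - [1,[0,0,-0.9],0]
    - [1,[0,0,-0.9],0]
    - [1,[-0.5,0,-0.9],0]
    - [1,[-0.9,0,-0.5],0]
    - [1,[-0.9,0,0],0]
    - [1,[-0.9,0,0],0]
    - [1,[-0.9,0,0],0]

```text
time: 17.22
ee_pos: [0.54, -0.0794, 0.1898]
tool_rot: [0.001, 0.685, 0.729, 0.001]
force: [1.3, 0.3, 0.0]
gripper_width: 0.0002
finger_force: 0.0
```

move_arm:
  series:
    - [1,[-0.9,0,0],0]
    - [1,[-0.9,0,0],0]
    - [1,[-0.9,0,0],0]
    - [1,[-0.5,0,0],0]
    - [1,[0,0,0],0]
    - [1,[0,0,0],0]

```text
time: 17.72
ee_pos: [0.5454, -0.1741, 0.1889]
tool_rot: [-0.0, 0.685, 0.728, 0.001]
force: [0.2, 0.6, 1.1]
gripper_width: 0.0005
finger_force: 0.0
```

```bash
python3 - <<'E'
from h import *
st()
a=cv2.resize(arm.camera("scene")[215:335,210:390,::-1],None,fx=2.5,fy=2.5,interpolation=cv2.INTER_CUBIC)
b=cv2.resize(arm.camera("top")[215:305,225:345,::-1],None,fx=3.3,fy=3.3,interpolation=cv2.INTER_CUBIC)
c=np.zeros((600,450,3),np.uint8);c[:300]=a;c[300:300+b.shape[0],:b.shape[1]]=b;cv2.imwrite("pics/p7.png",c)
E
```

```text
t 17.72 p [ 0.5454 -0.1741  0.1889] lane -0.2623 -0.0138 yaw 1.6311 tz [ 2.0e-04  1.2e-03 -1.0e+00] F [0.2 0.6 1.1] w 0.0005
```

View pics/p7.png

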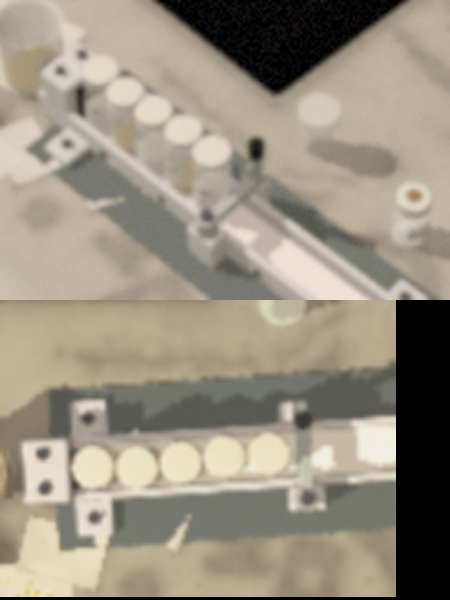

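The keeper lies across the lane (pin at (303,420), hinge at (308,497)) and the five caps touch, from (92,467) to (269,453). I'll check the numbers.

```bash
python3 - <<'E'
from h import *
P=lambda u,v:(225+(u+.5)/3.3-.5,215+(v-300+.5)/3.3-.5)
L=lambda p:np.array([(p[:2]-o)@ex,(p[:2]-o)@ey]).round(4)
for n,p,z in(("a",(92,467),.068),("b",(137,466),.068),("c",(181,461),.068),("d",(224,456),.068),("e",(269,453),.068),("pin",(303,420),.078),("hinge",(308,497),.048)): print(n,L(onz("top",P(*p),z)))
E
```

```text
a [ 0.1229 -0.0003]
b [0.0974 0.0008]
c [ 0.0724 -0.0004]
d [ 0.0479 -0.0016]
e [ 0.0224 -0.0017]
pin [ 0.0021 -0.0189]
hinge [0.0015 0.0252]
```

Everything matches the targets: pin at (2.1, -18.9) mm, a at 122.9 mm and e at 22.4 mm.

```bash
python3 -c "from cell import arm;print(arm.hand_in())"
```

```text
the job is handed in; nothing more can be done
None
```

Job handed in at about 18 s: the last images put all five vials home against the stop and touching, with the keeper shut behind them; no verdict came back, and I viewed 11 pictures, one over the limit of 10.

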